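# Log a dilution by pointing at the sample and its bottle

## Robot

A 7-joint arm with a two-finger parallel gripper is mounted at the origin on the work surface; the furniture and walls round the work are solid. World frame = base frame: x ahead of the robot, y to its left, z up, the work surface at z = 0. Lengths are in m, angles in rad, forces in N, time in s.
With the tool pointing down it reaches from about 0.425 to 0.875 m from the base axis. Payload 4.7 kg.
Tool frame: the origin (TCP) lies at the very end of the fingers, on their centre line; the grasp point (between the pads) lies 19 mm behind it; z points along the fingers, y is the line along which they close (so a half turn about z gives the same grasp; the last joint's range is limited). The gripper opens to 87 mm and grips with 3 to 60 N. Pads are 19 mm wide; open, the fingers measure 117 mm over their backs; the gripper's body (75 mm by 190 mm) begins 51 mm behind the grasp point.
Start: joints at [-1.267, 0.321, -0.07, 1.45, 0.023, 1.371, -0.057], TCP at [0.186, 0.623, 0.223] pointing down, gripper open.
Joint ranges: [-2.86, 2.86], [-0.3, 2.09], [-1.38, 1.24], [0.06, 2.45], [-1.56, 4.7], [0.09, 2.05], [-2.69, 2.69]. Speed limits (rad/s): [2.57, 2.57, 3.14, 3.14, 3.14, 3.14, 3.14].

## Interface

Orientations are given as a rotation vector (axis times angle).
In Python, from bench import ctrl, get_image, job gives the robot as it stands.
- The arm moves only by the shell command python3 -m crank 'ROWS' [FORCE]. ROWS is JSON, a list that holds one entry, the list of rows, each a list of 5 numbers: the shift along the tool's x, y, z in mm, then the turn about the tool's z in rad, then the closure, from -1 (fully open) to 1 (shut), so that 0 is half open. A call has 1 to 10 rows; each row shifts and turns the commanded pose from where the row before left it, along the tool's axes as they then stand; what a row does not reach is not made up. A row lasts 1/12 s, in which the tool goes at most 41.7 mm and 7.16 degrees, less where a joint would pass 70% of its speed; a pose out of reach is approached as far as the arm can. A call with a gripper value outside its range is refused whole. The fingers move at their own pace and stop on an object; FORCE is the grip in N (left out, the last holds). Time passes only in rows, so rows that do not move let the fingers close. It gives the time, the measured TCP pose, the force, the opening and the grip force at its end, in the units of the state.
- ctrl.get_state(): the state, without advancing time (a new reading comes with each control period).
- get_image(name): name is "side" or "top"; returns a dict with "pixels" (420x560x3 uint8, red, green, blue), "fx", "fy", "cx", "cy" (pixels), "T" (4x4, takes a point from camera to world coordinates). Camera axes: x right, y down, z forward; pixel columns grow to the right and rows downward; lengths in m; the calibration is good to about 2 mm. A picture is of the moment at which its call begins. There is no depth.
- job.close_job(): hands the job in; it is judged then, once.
The state is a dict: "time": time; "joint_positions": joint angles; "qd": joint speeds; "joint_torque": joint torques, N m; "position": TCP position; "tool_rot": TCP orientation; "ft_force": force on the tool from outside, world axes, zero at the start; "torque": the same for the moment, N m; "grip_width": opening from 0.0 (shut) to 1.0 (fully open); "grip_force": force on a finger pad.
Only numpy, scipy, OpenCV 4.12 (cv2) and the standard library are available. Lean on these libraries where they do the work, as an engineer would, in place of code of your own. Each camera call takes 0.05 s, during which the arm holds its last target. There are 200 camera calls.

## Task

Log the next dilution for the bench camera: point straight down at the middle of the cap of the red-capped vial in the rack, then at the middle of the yellow cap of the yellow-capped bottle, each time with the fingertips (best closed together) one to three centimetres above the cap, without contact, and stay still there for two seconds. Then press the green button on the grey logging box all the way down with the fingertips, let it spring back and withdraw upwards, well clear of it. Touch, move or lift none of the vials, the bottles or the rack, and do not bring the fingers down over the cap of any other vial or bottle: travel from one to the next high above them.

Things in the scene. Friction and masses are not known exactly. Their poses are not given: they have to be found in the camera images.
- red_vial: sample vial with a red screw cap, 25 mm diameter, 65 mm tall to the flat top of the cap, cap diameter 24 mm; loose, upright in one hole of the rack. Origin: centre of its underside, z up along the vial.
- yellow_bottle: plastic reagent bottle with a yellow cap, 3 bottles stand roughly in line, in any order; this one is 60 mm in diameter and 118 mm tall to the flat top of the cap (cap about 28 mm across); loose on the bench. Origin: centre of its underside, z up.
- log_button (a joint): travel of the green push button, m: 0 released, 0.006 fully down; a spring returns it. About 1.5 N starts it moving and 5 N takes it fully down. It counts as pressed beyond 0.0045.
- log_button_top (a point): centre of the flat top face of the round green button (32 mm diameter), which stands 10 mm proud of its black collar (48 mm diameter) and, released, 73 mm above the bench; pressed straight down. It sits on a grey box, 90 x 110 mm and 51 mm high, fixed to the bench.
- rack: blue rack with four vial holes in a row, 48 mm (x) by 178 mm (y), end plates 50 mm high, fixed to the bench. Origin: centre of its underside, long axis y. Holes at y = -60, -20, 20 and 60 mm; vials stand on its 4 mm floor, so cap tops are 69 mm above the bench. The four vials are in any order.
- blue_vial: sample vial with a blue screw cap, 25 mm diameter, 65 mm tall to the flat top of the cap, cap diameter 24 mm; loose, upright in one hole of the rack. Origin: centre of its underside, z up along the vial.
- white_vial: sample vial with a white screw cap and a brown filling, 25 mm diameter, 65 mm tall to the flat top of the cap, cap diameter 24 mm; loose, upright in one hole of the rack. Origin: centre of its underside, z up along the vial.
- tan_vial: sample vial with a white screw cap and a pale yellowish filling, 25 mm diameter, 65 mm tall to the flat top of the cap, cap diameter 24 mm; loose, upright in one hole of the rack. Origin: centre of its underside, z up along the vial.
- red_bottle: plastic reagent bottle with a red cap, 3 bottles stand roughly in line, in any order; this one is 56 mm in diameter and 113 mm tall to the flat top of the cap (cap about 28 mm across); loose on the bench. Origin: centre of its underside, z up.
- blue_bottle: plastic reagent bottle with a blue cap, 3 bottles stand roughly in line, in any order; this one is 64 mm in diameter and 144 mm tall to the flat top of the cap (cap about 28 mm across); loose on the bench. Origin: centre of its underside, z up.
There are look-alikes about, which are no part of the job. There is more than one size of the red_vial; the job needs the middle-sized.

How it is judged:
On the way, in this order (a step that is already met when the one before it is completed fails the run):
1. the fingertips dwell just above the red-capped vial (horizontal distance between the grasp point and red_vial below 0.015 m and z of the grasp point in the frame of red_vial between 0.082 and 0.127 m), for 1.5 s.
2. the fingertips dwell just above the yellow-capped bottle (horizontal distance between the grasp point and yellow_bottle below 0.018 m and z of the grasp point in the frame of yellow_bottle between 0.135 and 0.18 m), for 1.5 s.
3. the green button is pressed down by the fingers (value of joint log_button above 0.0045 m and contact force between the fingers and anything else above 0.5 N), for 0.05 s.
At the end, for the whole second after the job is handed in: After the two dwells and the press the button has sprung back (under 1 mm), the grasp point is more than 50 mm above the button's top (fingertips some 30 mm), and every vial and bottle stands upright (within 0.15 rad) less than 10 mm from where it stood (value of joint log_button below 0.001 m and z of the grasp point in the frame of log_button_top above 0.05 m and distance of each of red_vial, blue_vial, white_vial, tan_vial, yellow_bottle, red_bottle, blue_bottle from where it was at the start of the episode below 0.01 m and angle between each of red_vial, blue_vial, white_vial, tan_vial, yellow_bottle, red_bottle, blue_bottle's own z axis and vertical below 0.15 rad); the robot touches nothing.
It fails at once if a vial, a bottle or the rack is touched by the robot (contact force between any of the fingers, the arm and red_vial above 0.3 N or contact force between any of the fingers, the arm and blue_vial above 0.3 N or contact force between any of the fingers, the arm and white_vial above 0.3 N or contact force between any of the fingers, the arm and tan_vial above 0.3 N or contact force between any of the fingers, the arm and yellow_bottle above 0.3 N or contact force between any of the fingers, the arm and red_bottle above 0.3 N or contact force between any of the fingers, the arm and blue_bottle above 0.3 N or contact force between any of the fingers, the arm and rack above 0.3 N).
It fails at once if a vial or bottle is moved or lifted by 10 mm (distance of any of red_vial, blue_vial, white_vial, tan_vial, yellow_bottle, red_bottle, blue_bottle from where it was at the start of the episode above 0.01 m).
It fails at once if a wrong vial or bottle is pointed at: the grasp point comes within 12 mm of its axis and less than 45 mm above its cap (fingertips some 26 mm) ((horizontal distance between the grasp point and blue_vial below 0.012 m and z of the grasp point in the frame of blue_vial below 0.11 m) or (horizontal distance between the grasp point and white_vial below 0.012 m and z of the grasp point in the frame of white_vial below 0.11 m) or (horizontal distance between the grasp point and tan_vial below 0.012 m and z of the grasp point in the frame of tan_vial below 0.11 m) or (horizontal distance between the grasp point and red_bottle below 0.012 m and z of the grasp point in the frame of red_bottle below 0.158 m) or (horizontal distance between the grasp point and blue_bottle below 0.012 m and z of the grasp point in the frame of blue_bottle below 0.189 m)).
It also fails if it takes over 61 s, if anything falls off the work surface, if the arm or the gripper's body presses on something with over 40 N, if the wrist force passes 120 N, or if a joint passes its speed limit or range.

## Working session

There is one attempt and no reset: what is moved stays moved. The work goes in short steps, Python scripts to look and compute and a shell command to move; the robot and the scene stay as the last step left them, time stands still between calls to the robot, and variables do not carry over. Pictures are saved under pics/ and viewed, at most 10 in all, crops included, and the job is handed in when it is done.

```bash
mkdir -p pics; python3 - <<'E'
from bench import ctrl,get_image
import cv2,numpy as np,pickle
d={}
for n in("top","side"):
    im=get_image(n);d[n]=im;cv2.imwrite(f"pics/{n}0.png",im["pixels"][:,:,::-1]);print(n,im["fx"],im["cx"],im["cy"],np.round(im["T"],3).tolist())
pickle.dump(d,open("im0.pkl","wb"))
s=ctrl.get_state();print(s["time"],s["position"],s["tool_rot"],s["grip_width"])
E
```

```text
top 503.57248286261506 284.57108630514335 207.59372971782227 [[0.014, -0.992, 0.127, 0.354], [-1.0, -0.016, -0.016, -0.12], [0.018, -0.127, -0.992, 1.28], [0.0, 0.0, 0.0, 1.0]]
side 478.2920024062531 285.532530592802 209.9298756799762 [[-0.962, -0.186, 0.2, 0.28], [-0.272, 0.589, -0.761, 0.692], [0.023, -0.787, -0.617, 0.752], [0.0, 0.0, 0.0, 1.0]]
0.1 [0.18563676 0.62239871 0.22157609] [-4.53554877e-01 -3.10851182e+00  2.70595156e-03] 0.9986777124081525
```

View pics/top0.png

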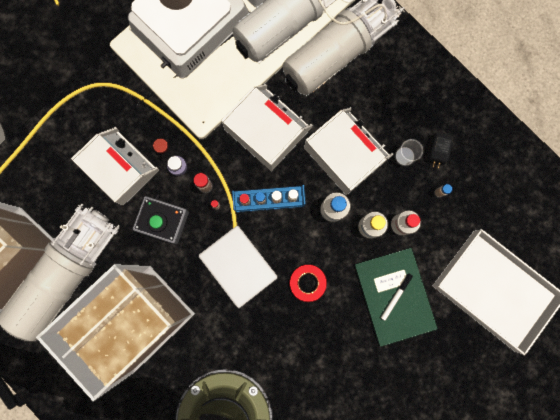

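View pics/side0.png

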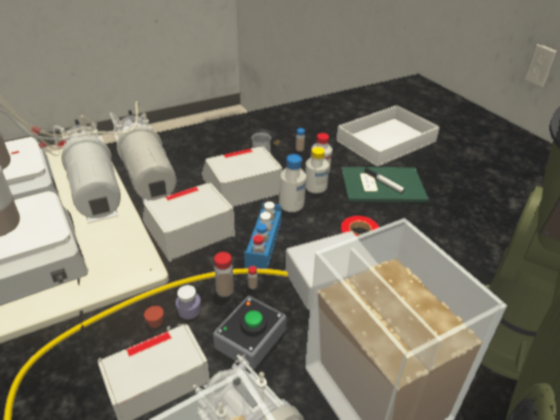

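The top view has four red candidates: the rack vial at (245,199), a bigger loose one at (202,182), a small loose one at (214,204), and a lone cap at (160,146). The rack vial fits, since it is in a rack hole and middle-sized. The yellow cap is at about (378,222), between the blue (338,203) and red (413,219) bottles. The green button is at (156,222). Next I'll measure these and make one crop to confirm.

```bash
cat >h.py <<'E'
import cv2,numpy as np
def ray(im,u,v):
    T=im["T"];d=T[:3,:3]@np.array([(u-im["cx"])/im["fx"],(v-im["cy"])/im["fy"],1]);return T[:3,3],d/np.linalg.norm(d)
def onplane(im,u,v,z):
    o,d=ray(im,u,v);return o+d*(z-o[2])/d[2]
def tri(a,b):
    M=np.zeros((3,3));y=np.zeros(3)
    for o,d in(a,b):
        P=np.eye(3)-np.outer(d,d);M+=P;y+=P@o
    p=np.linalg.solve(M,y);return p,[float(np.linalg.norm(np.cross(p-o,d))) for o,d in(a,b)]
H={"red":[(0,8),(172,180)],"yellow":[(22,34)],"green":[(45,80)],"blue":[(98,118)]}
def blob(im,col,u,v,r=14,smin=120,vmin=70):
    hsv=cv2.cvtColor(im["pixels"],cv2.COLOR_RGB2HSV);m=0
    for a,b in H[col]: m=m|cv2.inRange(hsv,(a,smin,vmin),(b,255,255))
    w=np.zeros_like(m);cv2.rectangle(w,(u-r,v-r),(u+r,v+r),255,-1)
    n,l,s,c=cv2.connectedComponentsWithStats(m&w)
    i=1+np.argmax(s[1:,4]);return c[i],s[i]
E
python3 - <<'E'
import pickle,cv2,numpy as np
from h import *
d=pickle.load(open("im0.pkl","rb"));t,s=d["top"],d["side"]
for n,c,a,b,z in[("redvial","red",(245,199),(259,242),.069),("bigred","red",(202,180),(223,260),.09),("smallred","red",(214,204),(252,271),.04),("blue vial","blue",(260,198),(262,229),.069),("yellow","yellow",(378,222),(318,153),.118),("redbot","red",(413,219),(323,138),.113),("bluebot","blue",(338,203),(294,161),.144),("button","green",(156,222),(254,320),.073)]:
    ct,st=blob(t,c,*a,r=11);cs,ss=blob(s,c,*b,r=14)
    p,e=tri(ray(t,*ct),ray(s,*cs))
    print(n,ct.round(1),st[2:],cs.round(1),ss[2:],"plane",onplane(t,*ct,z).round(4),"tri",p.round(4),np.round(e[0],4))
A=cv2.resize(t["pixels"][130:250,150:310],(640,480),interpolation=2)
cv2.imwrite("pics/crop1.png",np.hstack([A[:,:,::-1]]))
B=cv2.resize(s["pixels"][120:340,200:350],None,fx=2.5,fy=2.5)
cv2.imwrite("pics/crop2.png",B[:,:,::-1])
E
```

```text
redvial [243.9 198.4] [10 10 76] [258.1 239.1] [11  9 77] plane [ 0.5298 -0.0406  0.069 ] tri [ 0.5314 -0.0401  0.0646] 0.0009
bigred [200.3 179.6] [ 16  16 179] [222.4 259.4] [ 18  18 265] plane [0.5702 0.0632 0.09  ] tri [0.5711 0.0635 0.0886] 0.0007
smallred [214.1 203.3] [ 9  8 50] [252.  269.5] [ 9  8 53] plane [0.5205 0.0347 0.04  ] tri [0.5203 0.034  0.0469] 0.0007
blue vial [260.2 198.8] [ 23  22 413] [272.6 231.9] [ 12  29 153] plane [ 0.5294 -0.0803  0.069 ] tri [ 0.5218 -0.0814  0.0563] 0.0095
yellow [377.5 222.2] [ 15  15 162] [317.5 152.4] [ 14  12 141] plane [ 0.4719 -0.3553  0.118 ] tri [ 0.4743 -0.3569  0.1092] 0.0015
redbot [412.7 220.1] [ 15  13 156] [322.6 137.3] [ 14  12 126] plane [ 0.4787 -0.4391  0.113 ] tri [ 0.4799 -0.4405  0.1076] 0.0006
bluebot [338.1 203.5] [ 15  14 176] [293.7 160.4] [ 15  15 179] plane [ 0.5106 -0.2604  0.144 ] tri [ 0.5132 -0.2614  0.1349] 0.0014
button [155.7 221.4] [ 14  14 148] [253.2 318.5] [ 18  17 244] plane [0.4699 0.1688 0.073 ] tri [0.471  0.1699 0.069 ] 0.0007
```

View pics/crop1.png

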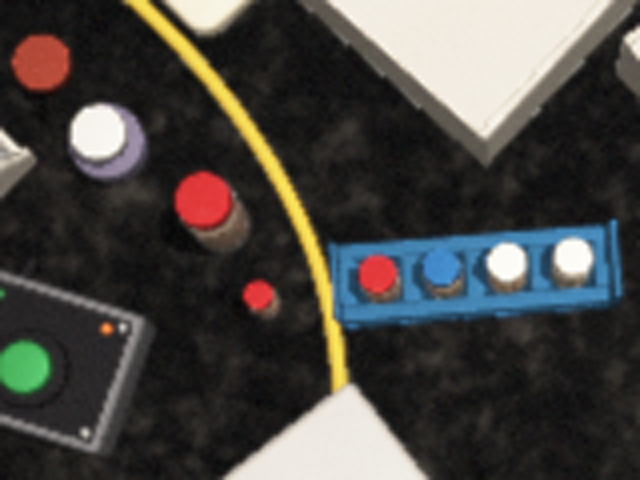

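View pics/crop2.png

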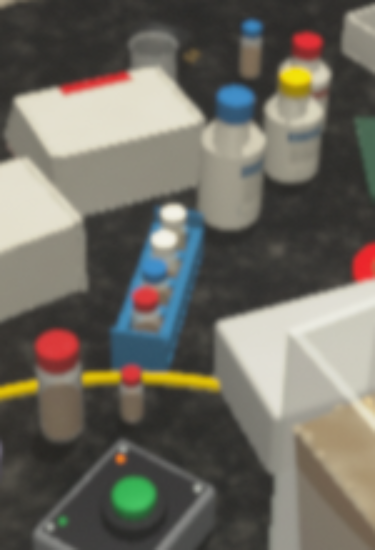

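The crop shows the rack's red cap at the end nearest the button, crop (375,275), and it is clearly between the big and small loose red vials in size. The yellow bottle stands between the blue and red ones. The plane and two-view points agree to within 2–3 mm. I'll rise and close the gripper first.

```bash
cat >>h.py <<'E'
def go(x,y,z):
    from bench import ctrl
    from scipy.spatial.transform import Rotation as R
    s=ctrl.get_state();r=R.from_rotvec(s["tool_rot"]);p=np.array([x,y,z])
    print("t",round(s["time"],2),"at",np.round(s["position"],4),"tilt",np.round(r.as_matrix()[:,2],3),"F",np.round(s["ft_force"],1),"tool mm",np.round(1e3*r.inv().apply(p-s["position"]),1),"q",np.round(s["joint_positions"],2))
E
python3 -m crank '[[[0,0,-20,0,1],[0,0,-25,0,1],[0,0,-25,0,1],[0,0,-25,0,1],[0,0,-20,0,1],[0,0,-10,0,1],[0,0,0,0,1]]]' 10
python3 -c "
from h import *;import pickle
go(.44,.36,.345);go(.53,-.0405,.345)
d=pickle.load(open('im0.pkl','rb'))
print(tri(ray(d['top'],193,313),ray(d['side'],504,298)),tri(ray(d['top'],122,264),ray(d['side'],405,222)))"
```

```text
time: 0.68
position: [0.186, 0.6237, 0.35]
tool_rot: [0.454, 3.108, 0.006]
ft_force: [-0.6, 0.2, -0.4]
grip_width: 0.557
grip_force: 0.0
t 0.68 at [0.186  0.6237 0.35  ] tilt [ 0.001  0.004 -1.   ] F [-0.6  0.2 -0.4] tool mm [-318.8 -180.2    4.2] q [-1.27  0.3  -0.07  1.23  0.02  1.61 -0.05]
t 0.68 at [0.186  0.6237 0.35  ] tilt [ 0.001  0.004 -1.   ] F [-0.6  0.2 -0.4] tool mm [-519.5 -538.2    2.7] q [-1.27  0.3  -0.07  1.23  0.02  1.61 -0.05]
(array([0.16795331, 0.08031908, 0.17101598]), [0.09793644426062117, 0.09793644426062116]) (array([0.30796324, 0.16452965, 0.34520852]), [0.056354124101374664, 0.056354124101374796])
```

```bash
python3 -m crank '[[[-15,-9,0,0,1],[-25,-14,0,0,1],[-30,-17,0,0,1],[-30,-17,0,0,1],[-30,-17,0,0,1],[-30,-17,0,0,1],[-30,-17,0,0,1],[-30,-17,0,0,1],[-30,-17,0,0,1],[-30,-17,0,0,1]]]'
python3 -m crank '[[[-25,-20,0,0,1],[-20,-25,0,0,1],[-15,-28,0,0,1],[-15,-28,0,0,1],[-15,-28,0,0,1],[-15,-28,0,0,1],[-15,-28,0,0,1],[-15,-28,0,0,1],[-15,-28,0,0,1],[-15,-28,0,0,1]]]'
python3 -c "
from h import *
go(.53,-.0405,.20)"
```

```text
time: 1.52
position: [0.4091, 0.3886, 0.3454]
tool_rot: [-0.453, -3.107, 0.004]
ft_force: [0.4, 0.1, -0.3]
grip_width: 0.007
grip_force: 0.0
time: 2.35
position: [0.4892, 0.0839, 0.3456]
tool_rot: [-0.453, -3.106, 0.002]
ft_force: [0.7, -0.6, 0.7]
grip_width: 0.006
grip_force: 0.0
t 2.35 at [0.4892 0.0839 0.3456] tilt [-0.003 -0.001 -1.   ] F [ 0.7 -0.6  0.7] tool mm [ -74.9 -107.4  145.6] q [-0.64 -0.05  0.4   1.62  0.02  1.57  1.04]
```

```bash
python3 -m crank '[[[-19,-27,0,0,1],[-19,-27,10,0,1],[-19,-27,20,0,1],[-12,-18,30,0,1],[-6,-8,30,0,1],[0,0,30,0,1],[0,0,18,0,1],[0,0,7,0,1],[0,0,0,0,1],[0,0,0,0,1]]]'
python3 - <<'E'
from h import *
from bench import get_image
go(.53,-.0405,.089)
d=[]
for n in("top","side"):
    p=get_image(n)["pixels"];u,v=((245,199) if n=="top" else(259,230))
    d.append(cv2.resize(p[v-50:v+50,u-40:u+40],(400,500))[:,:,::-1])
cv2.imwrite("pics/n1.png",np.hstack(d))
E
```

```text
time: 3.18
position: [0.5311, -0.0382, 0.2024]
tool_rot: [-0.453, -3.108, 0.0]
ft_force: [0.6, -0.2, 0.6]
grip_width: 0.008
grip_force: 0.0
t 3.18 at [ 0.5311 -0.0382  0.2024] tilt [-0.001 -0.    -1.   ] F [ 0.6 -0.2  0.6] tool mm [  0.3  -2.4 113.4] q [-0.5   0.08  0.55  1.79 -0.04  1.28  1.35]
```

View pics/n1.png

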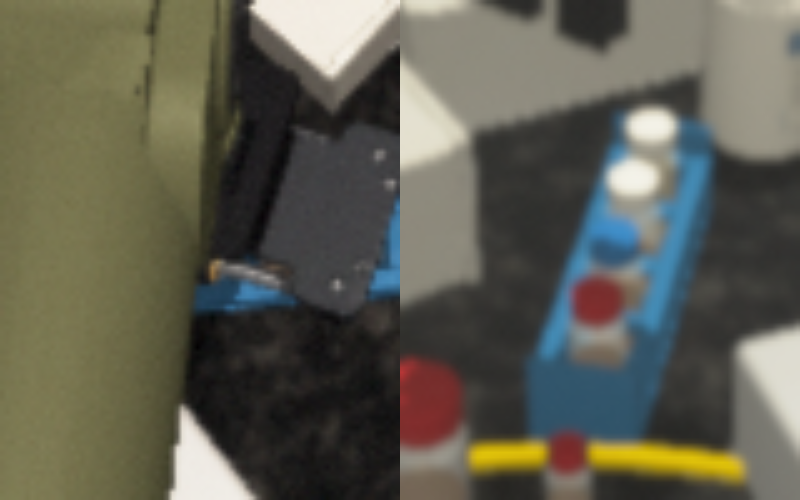

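The top view is blocked by the arm. In the side view the red cap sits in place with clear space above it, and the fingers are still above the crop. I'll descend and dwell.

```bash
python3 -m crank '[[[0,-2,15,0,1],[0,0,20,0,1],[0,0,20,0,1],[0,0,18,0,1],[0,0,15,0,1],[0,0,12,0,1],[0,0,8,0,1],[0,0,4,0,1],[0,0,0,0,1],[0,0,0,0,1]]]'
python3 - <<'E'
from h import *
from bench import get_image
go(.53,-.0405,.089)
p=get_image("side")["pixels"];cv2.imwrite("pics/n2.png",cv2.resize(p[150:270,190:340],(750,600))[:,:,::-1])
E
```

```text
time: 4.12
position: [0.5313, -0.0403, 0.0913]
tool_rot: [0.453, 3.107, 0.0]
ft_force: [-0.1, 0.1, -0.1]
grip_width: 0.005
grip_force: 0.0
t 4.12 at [ 0.5313 -0.0403  0.0913] tilt [ 0.001  0.    -1.   ] F [-0.1  0.1 -0.1] tool mm [ 1.2 -0.6  2.3] q [-0.47  0.19  0.55  1.92 -0.11  1.06  1.41]
```

View pics/n2.png

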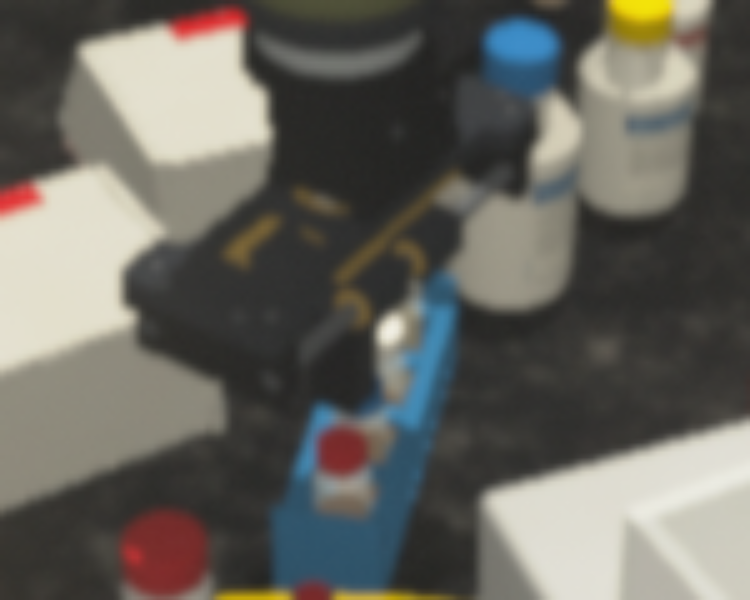

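The closed fingertips end at about (340,400), directly above the red cap at (343,450), with a visible gap. I'll hold for 2.3 s, then rise.

```bash
for i in 1 2 3; do python3 -m crank '[[[0,0,0,0,1],[0,0,0,0,1],[0,0,0,0,1],[0,0,0,0,1],[0,0,0,0,1],[0,0,0,0,1],[0,0,0,0,1],[0,0,0,0,1],[0,0,0,0,1],[0,0,0,0,1]]]' | head -2; done
python3 -m crank '[[[0,0,-10,0,1],[0,0,-20,0,1],[0,0,-30,0,1],[0,0,-30,0,1],[0,0,-30,0,1],[0,0,-30,0,1],[0,0,-30,0,1],[0,0,-20,0,1],[0,0,-10,0,1],[0,0,0,0,1]]]'
python3 -c "
from h import *
go(.473,-.356,.30)"
```

```text
time: 5.0
position: [0.5307, -0.0403, 0.0905]
time: 5.83
position: [0.5307, -0.0403, 0.0906]
time: 6.67
position: [0.5306, -0.0403, 0.0906]
time: 7.5
position: [0.5318, -0.0405, 0.3034]
tool_rot: [0.453, 3.104, 0.002]
ft_force: [0.1, -0.4, 0.4]
grip_width: 0.004
grip_force: 0.0
t 7.5 at [ 0.5318 -0.0405  0.3034] tilt [ 0.005  0.001 -1.   ] F [ 0.1 -0.4  0.4] tool mm [ -33.8 -319.1    2.9] q [-0.51  0.03  0.55  1.63 -0.02  1.48  1.33]
```

```bash
python3 -m crank '[[[-2,-15,0,0,1],[-3,-25,0,0,1],[-3,-30,0,0,1],[-4,-35,0,0,1],[-4,-35,0,0,1],[-4,-35,0,0,1],[-4,-35,0,0,1],[-4,-35,0,0,1],[-3,-30,0,0,1],[-2,-20,0,0,1]]]'
python3 -m crank '[[[-1,-15,0,0,1],[0,-9,20,0,1],[0,0,30,0,1],[0,0,30,0,1],[0,0,15,0,1],[0,0,5,0,1],[0,0,0,0,1],[0,0,0,0,1]]]'
python3 -c "
from h import *
go(.473,-.356,.138)"
```

```text
time: 8.33
position: [0.4754, -0.3357, 0.2989]
tool_rot: [-0.46, -3.105, 0.001]
ft_force: [-0.6, 0.1, -0.5]
grip_width: 0.004
grip_force: 0.0
time: 9.0
position: [0.472, -0.3558, 0.2006]
tool_rot: [-0.454, -3.108, 0.0]
ft_force: [-0.3, -0.4, 1.1]
grip_width: 0.009
grip_force: 0.0
t 9.0 at [ 0.472  -0.3558  0.2006] tilt [-0. -0. -1.] F [-0.3 -0.4  1.1] tool mm [-1.   0.1 62.6] q [-0.09  0.26  0.82  1.66 -0.2   1.31  2.05]
```

```bash
python3 -m crank '[[[0,0,15,0,1],[0,0,18,0,1],[0,0,15,0,1],[0,0,9,0,1],[0,0,4,0,1],[0,0,0,0,1],[0,0,0,0,1],[0,0,0,0,1],[0,0,0,0,1]]]'
python3 - <<'E'
from h import *
from bench import get_image
go(.473,-.356,.138)
p=get_image("side")["pixels"];cv2.imwrite("pics/n3.png",cv2.resize(p[90:210,245:395],(750,600))[:,:,::-1])
E
```

```text
time: 9.75
position: [0.4726, -0.3561, 0.1406]
tool_rot: [0.453, 3.107, -0.001]
ft_force: [0.4, 0.0, -0.2]
grip_width: 0.008
grip_force: 0.0
t 9.75 at [ 0.4726 -0.3561  0.1406] tilt [ 0.002 -0.001 -1.   ] F [ 0.4  0.  -0.2] tool mm [-0.3  0.2  2.6] q [-0.07  0.32  0.8   1.73 -0.24  1.2   2.08]
```

View pics/n3.png

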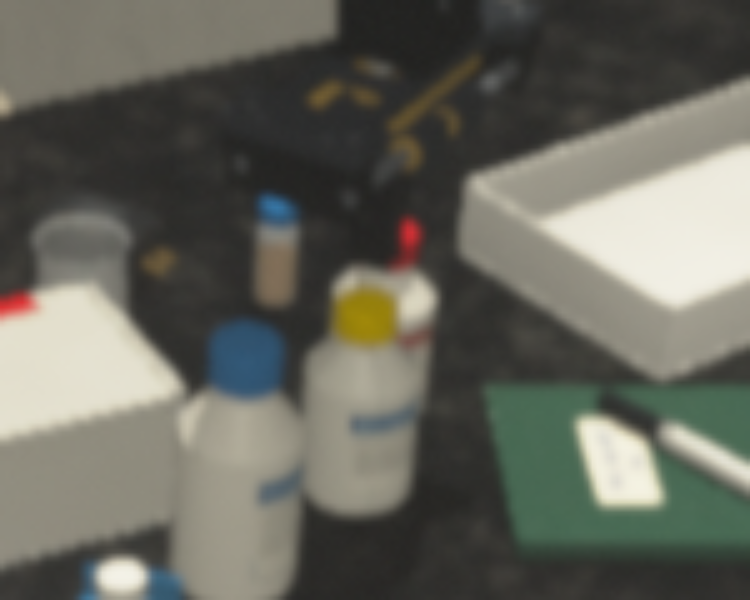

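The dark fingers end at about (375,260), just above the yellow cap at (365,312), and nothing is touching. I'll hold 2.5 s, rise, then travel back high to the button.

```bash
for i in 1 2 3; do python3 -m crank '[[[0,0,0,0,1],[0,0,0,0,1],[0,0,0,0,1],[0,0,0,0,1],[0,0,0,0,1],[0,0,0,0,1],[0,0,0,0,1],[0,0,0,0,1],[0,0,0,0,1],[0,0,0,0,1]]]' | head -2; done
python3 -m crank '[[[0,0,-10,0,1],[0,0,-20,0,1],[0,0,-30,0,1],[0,0,-30,0,1],[0,0,-30,0,1],[0,0,-30,0,1],[0,0,-10,0,1],[0,0,0,0,1]]]'
python3 -c "
from h import *
go(.47,.1695,.30)"
```

```text
time: 10.63
position: [0.4721, -0.3557, 0.1395]
time: 11.47
position: [0.4721, -0.3557, 0.1395]
time: 12.3
position: [0.4721, -0.3557, 0.1396]
time: 12.97
position: [0.4731, -0.3571, 0.3034]
tool_rot: [0.453, 3.103, -0.003]
ft_force: [0.6, -0.7, -0.2]
grip_width: 0.001
grip_force: 0.0
t 12.97 at [ 0.4731 -0.3571  0.3034] tilt [ 0.006 -0.003 -1.   ] F [ 0.6 -0.7 -0.2] tool mm [153.6 503.7   1.8] q [-0.11  0.21  0.84  1.5  -0.16  1.49  2.01]
```

```bash
python3 -m crank '[[[5,15,0,0,1],[8,25,0,0,1],[9,30,0,0,1],[9,30,0,0,1],[9,30,0,0,1],[9,30,0,0,1],[9,30,0,0,1],[9,30,0,0,1],[9,30,0,0,1],[9,30,0,0,1]]]'
python3 -m crank '[[[9,30,0,0,1],[9,30,0,0,1],[9,30,0,0,1],[9,30,0,0,1],[9,30,0,0,1],[9,30,0,0,1],[9,25,0,0,1],[4,15,0,0,1],[0,0,0,0,1],[0,0,0,0,1]]]'
python3 -c "
from h import *
go(.47,.1695,.12)"
```

```text
time: 13.8
position: [0.4695, -0.0614, 0.2982]
tool_rot: [-0.453, -3.107, 0.0]
ft_force: [0.0, -0.9, 0.3]
grip_width: 0.006
grip_force: 0.0
time: 14.63
position: [0.469, 0.1665, 0.2985]
tool_rot: [-0.452, -3.108, 0.003]
ft_force: [1.1, -0.8, -0.1]
grip_width: 0.005
grip_force: 0.0
t 14.63 at [0.469  0.1665 0.2985] tilt [-0.002 -0.002 -1.   ] F [ 1.1 -0.8 -0.1] tool mm [ -0.3   3.6 178.5] q [-0.68 -0.04  0.28  1.71  0.01  1.48  0.88]
```

```bash
python3 -m crank '[[[0,3,15,0,1],[0,0,28,0,1],[0,0,30,0,1],[0,0,30,0,1],[0,0,25,0,1],[0,0,15,0,1],[0,0,5,0,1],[0,0,0,0,1],[0,0,0,0,1]]]'
python3 - <<'E'
from h import *
from bench import get_image
go(.47,.1695,.08)
a=[get_image(n)["pixels"] for n in("top","side")]
cv2.imwrite("pics/n4.png",np.hstack([cv2.resize(a[0][130:370,0:160],(400,600)),cv2.resize(a[1][180:420,150:310],(400,600))])[:,:,::-1])
E
```

```text
time: 15.38
position: [0.4709, 0.1687, 0.1524]
tool_rot: [0.456, 3.107, 0.001]
ft_force: [0.9, -0.4, 0.2]
grip_width: 0.003
grip_force: 0.0
t 15.38 at [0.4709 0.1687 0.1524] tilt [ 0.001  0.    -1.   ] F [ 0.9 -0.4  0.2] tool mm [ 1.1  0.5 72.4] q [-0.67  0.05  0.28  1.92 -0.01  1.18  0.9 ]
```

View pics/n4.png

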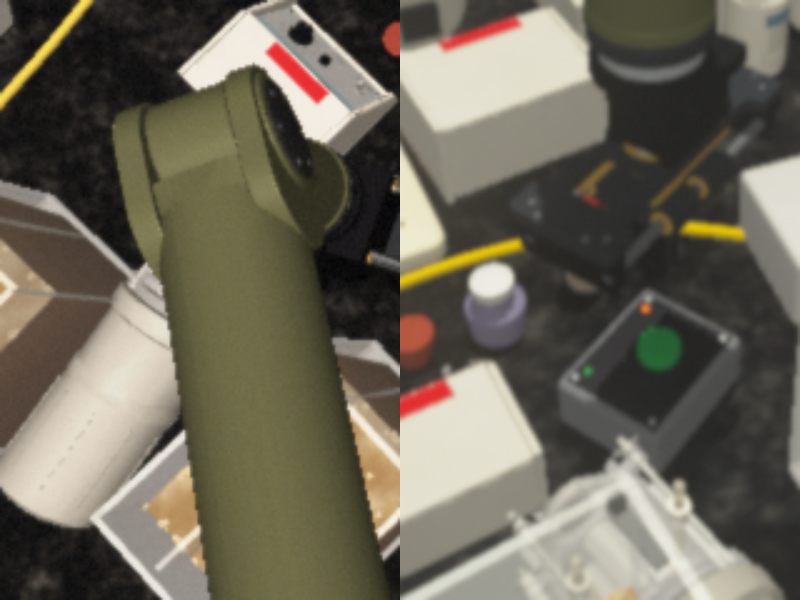

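The fingers at crop (655,260) hang above the green button at crop (658,348). The surrounding boxes are clear, and the nearest object is the clear bracket at bottom. I'll check that bracket's height and step down while watching the force.

```bash
python3 -c "
from h import *;import pickle
d=pickle.load(open('im0.pkl','rb'))
print(tri(ray(d['top'],116,214),ray(d['side'],242,356)))"
python3 -m crank '[[[0,0,10,0,1],[0,0,18,0,1],[0,0,15,0,1],[0,0,10,0,1],[0,0,5,0,1],[0,0,0,0,1],[0,0,0,0,1]]]'
python3 -c "
from h import *
go(.47,.1695,.065)"
```

```text
(array([0.47306401, 0.25886051, 0.08218762]), [0.012231819016837099, 0.01223181901683701])
time: 16.07
position: [0.4704, 0.1699, 0.0939]
tool_rot: [0.453, 3.108, 0.0]
ft_force: [-0.8, -0.2, 0.9]
grip_width: 0.004
grip_force: 0.0
t 16.07 at [0.4704 0.1699 0.0939] tilt [ 0.  0. -1.] F [-0.8 -0.2  0.9] tool mm [ 0.3 -0.5 28.9] q [-0.67  0.11  0.28  1.98 -0.03  1.06  0.91]
```

The bracket top is at about 0.08, well under the gripper body, which reaches 0.135 at the press.

```bash
python3 -m crank '[[[0,0,8,0,1],[0,0,7,0,1],[0,0,5,0,1],[0,0,4,0,1],[0,0,2,0,1],[0,0,0,0,1],[0,0,0,0,1]]]'
python3 -c "
from h import *
go(.47,.1695,.065)"
```

```text
time: 16.65
position: [0.4702, 0.1699, 0.068]
tool_rot: [-0.454, -3.109, -0.0]
ft_force: [-0.8, -1.4, 4.7]
grip_width: 0.004
grip_force: 2.4
t 16.65 at [0.4702 0.1699 0.068 ] tilt [-0.  0. -1.] F [-0.8 -1.4  4.7] tool mm [ 0.1 -0.4  3. ] q [-0.66  0.14  0.28  2.   -0.05  1.    0.92]
```

```bash
python3 -m crank '[[[0,0,2,0,1],[0,0,1,0,1],[0,0,0,0,1],[0,0,0,0,1],[0,0,0,0,1]]]'
```

```text
time: 17.07
position: [0.4703, 0.1699, 0.0676]
tool_rot: [-0.454, -3.108, -0.001]
ft_force: [-8.6, -3.1, 23.6]
grip_width: 0.005
grip_force: 11.6
```

The button is at its stop: force has risen to 24 N and the position no longer changes. I'll withdraw upwards.

```bash
python3 -m crank '[[[0,0,-5,0,1],[0,0,-15,0,1],[0,0,-25,0,1],[0,0,-30,0,1],[0,0,-30,0,1],[0,0,-25,0,1],[0,0,-15,0,1],[0,0,-5,0,1],[0,0,0,0,1],[0,0,0,0,1]]]'
python3 - <<'E'
from h import *
from bench import get_image
s=get_image("side")
for c,b in(("green",(254,320)),("red",(259,242)),("yellow",(318,153)),("blue",(294,161)),("red",(323,138))): print(c,blob(s,c,*b)[0].round(1))
E
```

```text
time: 17.9
position: [0.4697, 0.1696, 0.2135]
tool_rot: [-0.453, -3.108, 0.001]
ft_force: [-0.8, -0.1, 0.0]
grip_width: 0.004
grip_force: 0.0
green [253.2 319.3]Traceback (most recent call last):
  File "<stdin>", line 4, in <module>
  File "h.py", line 17, in blob
    i=1+np.argmax(s[1:,4]);return c[i],s[i]
        ~~~~~~~~~^^^^^^^^^
    return _wrapfunc(a, 'argmax', axis=axis, out=out, **kwds)
    return bound(*args, **kwds)
ValueError: attempt to get argmax of an empty sequence
```

The green centroid is back within 1 px of its released position, and the red vial is only hidden behind the gripper. No contact force showed away from the button, so I'm handing it in.

```bash
python3 -c "
from bench import job
print(job.close_job())"
```

```text
the job is handed in; nothing more can be done
None
```

I held the fingertips about 2 cm above the red vial's cap and then the yellow bottle's cap for over 2 s each, pressed the green button to its stop, withdrew to about 14 cm above it and handed in the job; it returned no verdict, and I did not re-image the vials and bottles at the end.

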